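# Open the clamped chamber and hold its stopper half out

### The arm

A 6-joint arm with a two-finger parallel gripper is mounted at the origin on the work surface. World frame = base frame: x ahead of the robot, y to its left, z up, the work surface at z = 0. Lengths are in m, angles in rad, forces in N, time in s.
With the tool pointing down it reaches from about 0.35 to 0.85 m from the base axis. Payload 8.1 kg.
Tool frame: the origin (TCP) lies on the front face of the gripper's body, between the roots of the fingers; the fingertips stand 73 mm ahead of it and the grasp point (between the pads) lies 54 mm ahead of it (r.tcp_to_tips is the z of the fingertips in the tool frame, in m); z points along the fingers, y is the direction in which the jaws open and shut (so a half turn about z gives the same grasp; the last joint's range is limited). The gripper opens to 85 mm and grips with 20 to 120 N. Pads are 22 mm wide; open, the fingers measure 114 mm over their backs; the gripper's body (76 mm by 85 mm) begins 54 mm behind the grasp point. The pads swing forward as they close: fully open they stand 13 mm farther back than shut.
Start: joints at [-1.393, 0.13, 1.488, -0, 1.523, -0.085], TCP at [0.156, -0.579, 0.304] pointing down, gripper open.
Joint ranges: [-2.96, 2.96], [-0.89, 2.26], [0.02, 2.5], [-1.34, 4.48], [0, 2.73], [-2.66, 2.66]. Speed limits (rad/s): [2.39, 2.39, 2.79, 3.14, 3.14, 3.14].

### API

Orientations are given as a 3x3 rotation matrix whose columns are the frame's x, y, z axes.
In Python, from workcell import r gives the robot as it stands.
- The arm moves only by the tool arm_command, never from a script. Its argument "series" is one flat list of numbers, 7 for each row, row after row: the turn, a rotation vector about the world's x, y, z in rad, then the shift along the world's x, y, z in m, then the closure in counts, from 0 (fully open) to 255 (shut). In form: [rx, ry, rz, tx, ty, tz, hand, rx, ry, rz, tx, ty, tz, hand, ...]. A call has 1 to 5 rows; each row shifts and turns the commanded pose from where the row before left it; what a row does not reach is not made up. A row lasts 1/8 s, in which the tool goes at most 62.5 mm and 10.7 degrees, less where a joint would pass 70% of its speed; a pose out of reach is approached as far as the arm can. A call with a gripper value outside its range is refused whole. The fingers move at their own pace and stop on an object; "force" is the grip in N (left out, the last holds). Time passes only in rows, so rows that do not move let the fingers close. It gives the time, the measured TCP pose, the force and the opening at its end, in the units of the state.
- r.observe(): the state, without advancing time (a new reading comes with each control period).
- r.grab_frame(name): name is "scene" or "top" or "wrist"; returns a dict with "img" (420x560x3 uint8, red, green, blue), "vertical_fov" (degrees; the focal length in pixels is half the picture's height over the tangent of half this angle, whatever the lens; pixels are square), "cx", "cy" (the principal point, pixels), "D" ([k1, k2, p1, p2, k3] as OpenCV has them; the pictures are not rectified), "R" (3x3) and "t" (3): a world point X has camera coordinates R X + t; the wrist camera has in their place "mount" (4x4, takes a point from camera to tool coordinates, whose origin is the TCP and whose axes are the flange's). Camera axes: x right, y down, z forward; pixel columns grow to the right and rows downward; lengths in m; the calibration is good to about 2 mm. A picture is of the moment at which its call begins: read the wrist's pose just before it. There is no depth.
- r.finish_job(): hands the job in, once; it reports no verdict.
The state is a dict: "time_s": time; "joint_pos": joint angles; "dq": joint speeds; "joint_efforts": joint torques, N m; "eef_pos": TCP position; "eef_rot": TCP orientation; "wrist_force": force on the tool from outside, world axes, zero at the start; "torque": the same for the moment, N m; "gripper_width": finger opening in m.
Only numpy, scipy, OpenCV 4.12 (cv2) and the standard library are available. Lean on these libraries where they do the work, as an engineer would, in place of code of your own. Each camera call takes 0.05 s, during which the arm holds its last target. There are 200 camera calls.

### The job

On the respirometer chamber that has a clamp lever, swing the lever up off the stopper until it stands upright or leans back. Then draw that chamber's stopper straight up, gently and without forcing it against its bore, until half of its rod (30 mm) is out, and finish holding it there in the gripper, the lower half of the rod still in the bore. Do not pull it right out; leave the other chamber's stopper and the other things on the bench where they are.

Things in the scene. Friction and masses are not known exactly. Their poses are not given: they have to be found in the camera images.
- chamber: Chamber unit to work on: fixed steel block 150 x 120 x 100 mm (x, y, z) with a vertical bore and a clamp lever on top. Origin on the bore's axis, at the table. z up; the block reaches from x = -70 to +80 mm, y = +-60 mm. The lever's bracket is at the +x end; when down, the lever lies towards -x across the stopper.
- bore_mouth (a point): Fixed point in the chamber's top face, on the bore's axis, 100 mm above the table; axes parallel to chamber. The bore is vertical, 23 mm wide, 72 mm deep (0.5 mm play round the rod). Only its weight and rubbing hold the stopper down, but the lever is in its way while it lies across.
- stopper_grip (a point): Stopper in that bore, loose, about 150 g: upright round blue knob, 32 mm wide, 40 mm high, resting on the chamber's top face; below it a white rod, 22 mm wide, 60 mm long, in the bore, a dark ring half-way along. The point is on the axis, 22 mm above the knob's underside: 22 mm above the bore mouth when seated, 52 mm when half of the rod is out. z up along the rod.
- clamp (a joint): Angle of the clamp lever in rad: 0 = level, lying across 3 mm above the knob's top; pi/2 = upright; 1.95 = leaning back, at its stop. It stays where it is left (friction about 0.1 N m, 1 N at its free end). Starts between 0 and 0.2. It turns about the y axis of chamber through clamp_hinge; the free end rises from the -x side.
- clamp_hinge (a point): Fixed point on the lever's hinge axis, 60 mm to +x from the bore's axis and 147 mm above the table, between two small steel cheeks (outer faces 32 mm apart, tops 156 mm above the table).
- clamp_grip (a point): Point to take hold of near the lever's free end, on its centre line, 106 mm from the hinge axis; moves with the lever. The lever is a straight steel bar, 14 mm wide (along the chamber's y), 8 mm thick, its end 12 mm beyond this point. With the lever level it lies 46 mm to -x from the bore's axis, 47 mm above the chamber's top face.
- spare: The other chamber unit, without lever or bracket: the same fixed steel block with the same bore. Origin on its bore's axis at the table, axes as chamber. It may stand left or right of the chamber to work on.
- spare_stopper_grip (a point): The same kind of stopper in the other unit, loose; the point 22 mm above its knob's underside. To be left alone.
- wash_bottle: White wash bottle with red cap, 68 mm wide, 150 mm high, loose; origin at its foot. To be left alone.
- tape_roll: Yellow tape roll lying flat, 84 mm wide, 20 mm high, loose; origin at its underside. To be left alone.
- jar: Clear jar with red lid, 50 mm wide, 70 mm high, loose; origin at its foot. To be left alone.
- beaker: Glass beaker, 68 mm wide, 85 mm high, loose; origin at its foot. To be left alone.
Things that resemble listed ones, but are neither listed nor needed, are in the scene too. Leave any orange look-alike of the part that bears stopper_grip alone.

How it is judged:
On the way, in this order (a step that is already met when the one before it is completed fails the run):
1. the clamp lever has been swung up to upright or beyond while the stopper was still seated (value of joint clamp above 1.3 rad and z of stopper_grip in the frame of bore_mouth below 0.03 m), for 0.2 s.
2. the stopper is drawn half out, in the gripper (z of stopper_grip in the frame of bore_mouth between 0.044 and 0.06 m and contact force between the fingers and stopper above 1 N), for 0.2 s.
At the end, for the whole second after the job is handed in: The gripper holds the stopper still with 22 to 38 mm of its rod out of the bore (half = 30 mm), upright within 0.08 rad and within 6 mm of the bore's axis, not wedged against the chamber (contact under 12 N); the clamp lever stands at 1.3 rad or more (all of step 2 and x of stopper_grip in the frame of bore_mouth between -0.006 and 0.006 m and y of stopper_grip in the frame of bore_mouth between -0.006 and 0.006 m and angle between stopper_grip's own z axis and vertical below 0.08 rad and value of joint clamp above 1.3 rad and contact force between stopper and chamber below 12 N and linear speed of stopper below 0.02 m/s); the arm keeps its last pose, push and grip.
It fails at once if the stopper is forced against its chamber (over 40 N) (contact force between stopper and chamber above 40 N).
It fails at once if the stopper is pulled right out (50 mm or more of its 60 mm rod out) (z of stopper_grip in the frame of bore_mouth above 0.072 m).
It fails at once if a bystander is disturbed (moved more than 20 mm) (distance of any of wash_bottle, tape_roll, jar, beaker, spare_stopper_grip from where it was at the start of the episode above 0.02 m).
It also fails if it takes over 50 s, if anything falls off the work surface, if the arm or the gripper's body presses on something with over 40 N, if the wrist force passes 120 N, or if a joint passes its speed limit or range.

## Working session

There is one attempt and no reset: what is moved stays moved. The work goes in short steps, Python scripts to look and compute and a tool call to move; the robot and the scene stay as the last step left them, time stands still between calls to the robot, and variables do not carry over. Pictures are saved under pics/ and viewed, about 8 in all and at most 12, crops included, and the job is handed in when it is done.

Besides the shell and the picture viewer there is one more tool, called after "Request:" as name(argument=value, ...), one argument or row to a line, values as JSON. arm_command: Moves the arm, as the interface text tells. Its arguments: {"type":"object","properties":{"series":{"type":"array"},"force":{"type":"number"}},"required":["series"]}

```bash
mkdir -p pics; cat > h.py <<'E'
from workcell import r
import numpy as np, cv2
def save(f,n): cv2.imwrite('pics/'+n,f['img'][:,:,::-1])
def K(f):
    h=f['img'].shape[0]; F=h/2/np.tan(np.radians(f['vertical_fov'])/2)
    return np.array([[F,0,f['cx']],[0,F,f['cy']],[0,0,1.]])
def ext(f,s=None):
    if 'R' in f: return np.array(f['R']),np.array(f['t'])
    T=np.eye(4);T[:3,:3]=s['eef_rot'];T[:3,3]=s['eef_pos']
    M=np.linalg.inv(T@np.array(f['mount'])); return M[:3,:3],M[:3,3]
def ray(f,uv,s=None):
    R,t=ext(f,s); p=cv2.undistortPoints(np.array([[uv]],float),K(f),np.array(f['D'],float))[0,0]
    return -R.T@t, R.T@np.array([p[0],p[1],1])
def onz(f,uv,z,s=None):
    o,d=ray(f,uv,s); return o+d*(z-o[2])/d[2]
def proj(f,X,s=None):
    R,t=ext(f,s); return cv2.projectPoints(np.array(X,float).reshape(-1,3),cv2.Rodrigues(R)[0],t,K(f),np.array(f['D'],float))[0][:,0]
E
python3 - <<'E'
from h import *
a=r.grab_frame('scene');b=r.grab_frame('top')
save(a,'s.png');save(b,'t.png')
import pickle;pickle.dump((a,b),open('f.pkl','wb'))
for f in(a,b):
    R,t=ext(f);print(-R.T@t,R[2])
print(r.observe())
E
```

```text
[ 1.15252394 -0.33074117  0.92096095] [-0.59443601  0.29284574 -0.74892403]
[0.2314052  0.01628161 1.46237269] [ 0.21289831 -0.00789727 -0.97704245]
{'time_s': 0.1, 'joint_pos': array([-1.39341483e+00,  1.31090829e-01,  1.48920890e+00, -2.50995348e-05,
        1.52299015e+00, -8.54208438e-02]), 'dq': array([ 0.00149835, -0.0019553 , -0.00331722,  0.00017901,  0.00053414,
       -0.00223627]), 'joint_efforts': array([ 1.20694909e-03, -5.70948386e+01, -5.01945090e+01, -1.75000619e-04,
        8.14379862e-03,  2.65593644e-05]), 'eef_pos': array([ 0.15580673, -0.57901791,  0.30292497]), 'eef_rot': array([[ 9.65665458e-01,  2.59788602e-01, -3.24157428e-04],
       [ 2.59788776e-01, -9.65664028e-01,  1.66616966e-03],
       [ 1.19824718e-04, -1.69317495e-03, -9.99998559e-01]]), 'wrist_force': array([-0.30660546,  0.10305599,  0.66244163]), 'torque': array([0.03812701, 0.02456843, 0.04886768]), 'gripper_width': 0.08547031589041358}
```

View pics/s.png

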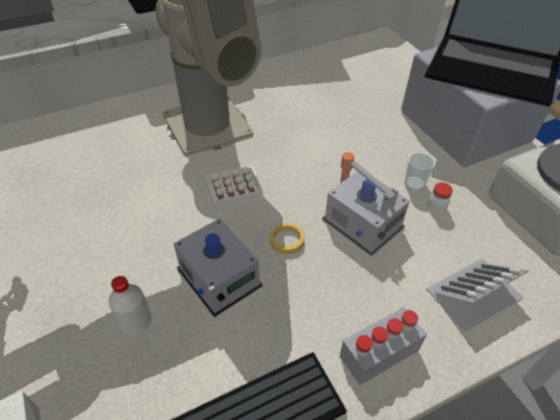

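View pics/t.png

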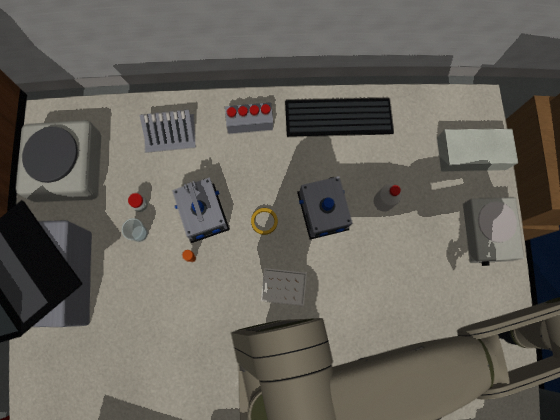

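The top view shows the lever chamber at (201,209) and the spare chamber at (326,206). There is an orange look-alike at (188,256), and the bottle is at (390,195). The scene view shows the lever running from (352,163) to the bracket at (390,200), over the blue knob at (368,188). I'll enlarge both views of the chamber.

```bash
python3 - <<'E'
from h import *
import pickle;a,b=pickle.load(open('f.pkl','rb'))
A=a['img'][140:260,310:470];B=b['img'][165:255,155:245]
A=cv2.resize(A,None,fx=4.5,fy=4.5,interpolation=2)[:540,:];B=cv2.resize(B,None,fx=6,fy=6,interpolation=2)
A=cv2.resize(a['img'][140:260,320:414],None,fx=4.5,fy=4.5,interpolation=2);B=cv2.resize(b['img'][165:255,170:230],None,fx=6,fy=6,interpolation=2)
print(A.shape,B.shape)
cv2.imwrite('pics/c.png',np.hstack([A,B])[:,:,::-1])
E
```

```text
(540, 423, 3) (540, 360, 3)
```

View pics/c.png

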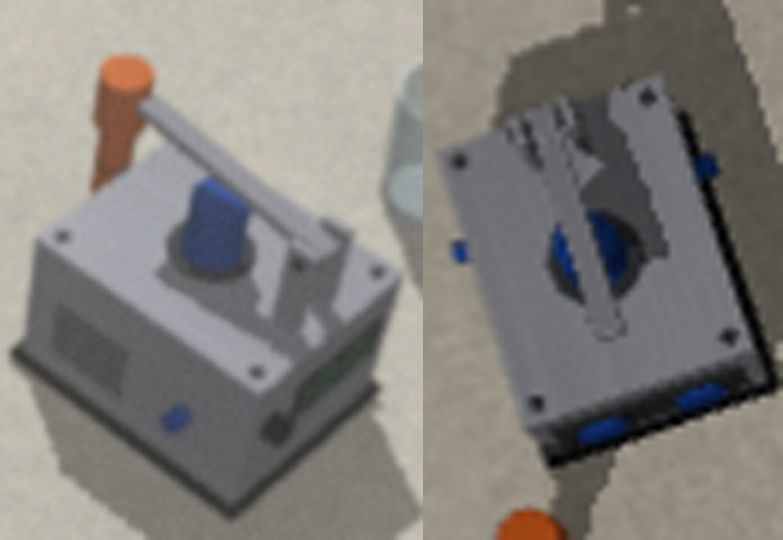

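```bash
cat > fit.py <<'E'
from h import *
import pickle;a,b=pickle.load(open('f.pkl','rb'))
from scipy.optimize import least_squares
T=lambda u,v:(170+(u-423)/6-.4,165+v/6-.4)
S=lambda u,v:(320+u/4.5-.4,140+v/4.5-.4)
obs=[(b,T(460,161),(1,1)),(b,T(648,97),(1,-1)),(b,T(729,336),(-1,-1)),(b,T(536,403),(-1,1)),
(a,S(62,236),(-1,-1)),(a,S(377,271),(1,1)),(a,S(257,372),(1,-1))]
tip=[(b,T(611,330)),(a,S(150,107))]
def W(p,l):
    c,s=np.cos(p[2]),np.sin(p[2]); return np.array([p[0]+c*l[0]-s*l[1],p[1]+s*l[0]+c*l[1],l[2]])
def res(p):
    o=[]
    for f,uv,g in obs: o+=list(proj(f,W(p,(.005+g[0]*p[3],g[1]*p[4],.1)))[0]-uv)
    for f,uv in tip: o+=list(proj(f,W(p,(.06-.118*np.cos(p[5]),0,.147+.118*np.sin(p[5]))))[0]-uv)
    return o
if __name__=='__main__':
    c=np.mean([onz(b,T(*q),.1) for q in[(460,161),(648,97),(729,336),(536,403)]],0);print(c)
    q=least_squares(res,[c[0],c[1],.3,.065,.05,.1]);print(q.x,np.round(q.fun,1))
    p=q.x;print('bore',W(p,(0,0,.1)),'hinge',W(p,(.06,0,.147)))
    print('orange',onz(b,(188,255),.1),'jar',onz(b,(136,200),.07),'beaker',onz(b,(135,230),0.04),'tape',onz(b,(264,221),.01),'spare',onz(b,(327,205),.14))
E
python3 fit.py
```

```text
[0.54688255 0.20985731 0.1       ]
[0.54384425 0.2094089  0.30481126 0.06511675 0.05003526 0.15518589] [-0.4 -0.4 -0.4 -0.5 -0.4 -0.6 -0.2 -0.7 -0.1 -0.1  0.2  0.2 -0.2  0.
 -0.1  0.7 -1.4 -0.8]
bore [0.54384425 0.2094089  0.1       ] hinge [0.60107847 0.22741568 0.147     ]
orange [0.40034615 0.24005115 0.1       ] jar [0.57972911 0.40734909 0.07      ] beaker [0.4910192  0.41676081 0.04      ] tape [0.5113232  0.01351621 0.01      ] spare [ 0.52688153 -0.17074158  0.14      ]
```

Request:
arm_command(
  series=[0,0,0.02,0.0246,0.0554,0,0,0,0,0.02,0.0246,0.0554,0,0,0,0,0,0.0246,0.0554,0,0,0,0,0,0.0246,0.0554,0,0,0,0,0,0.0246,0.0554,0,0],
)

```text
time_s: 0.72
eef_pos: [0.2792, -0.3005, 0.3035]
eef_rot: [[0.955, 0.298, 0.0], [0.298, -0.955, 0.0], [0.0, -0.0, -1.0]]
wrist_force: [1.6, 0.2, 0.1]
gripper_width: 0.0854
```

Request:
arm_command(
  series=[0,0,0,0.0246,0.0554,0,0,0,0,0,0.0246,0.0554,0,0,0,0,0,0.0246,0.0554,0,0,0,0,0,0.0246,0.0554,0,0,0,0,0,0.0246,0.0554,0,0],
)

```text
time_s: 1.35
eef_pos: [0.4022, -0.0234, 0.3039]
eef_rot: [[0.955, 0.298, 0.001], [0.298, -0.955, -0.0], [0.0, 0.0, -1.0]]
wrist_force: [0.1, -0.4, 0.6]
gripper_width: 0.0856
```

Request:
arm_command(
  series=[0,0,0,0.0246,0.0554,0,0,0,0,0,0.0246,0.0554,0,0,0,0,0,0.0246,0.0554,0,0,0,0,0,0.02,0.02,0.05,0,0,0,0,0,0,0,0],
)

```text
time_s: 1.98
eef_pos: [0.4976, 0.1628, 0.3576]
eef_rot: [[0.954, 0.301, 0.006], [0.301, -0.954, 0.001], [0.006, 0.0, -1.0]]
wrist_force: [-0.9, 0.4, -0.0]
gripper_width: 0.0854
```

```bash
python3 - <<'E'
from h import *
import pickle
s=r.observe();w=r.grab_frame('wrist');pickle.dump((w,s),open('w.pkl','wb'));save(w,'w.png')
print(s['eef_pos'],np.round(w['mount'],3))
from fit import W
p=[.5438,.2094,.3048]
for n,l in dict(bore=(0,0,.1),knobtop=(0,0,.14),grip=(-.0447,0,.163),hinge=(.06,0,.147)).items(): print(n,W(p,l),proj(w,W(p,l),s))
E
```

```text
[0.49762399 0.16282245 0.35764002] [[-0.    -0.96  -0.281  0.072]
 [ 1.    -0.    -0.001 -0.   ]
 [ 0.001 -0.281  0.96  -0.071]
 [ 0.     0.     0.     1.   ]]
bore [0.5438 0.2094 0.1   ] [[250.42990691 137.79007635]]
knobtop [0.5438 0.2094 0.14  ] [[246.40307161 139.66144574]]
grip [0.50116036 0.19598542 0.163     ] [[245.13640948 193.95606644]]
hinge [0.60103442 0.22740614 0.147     ] [[243.53113667  65.60316319]]
```

View pics/w.png

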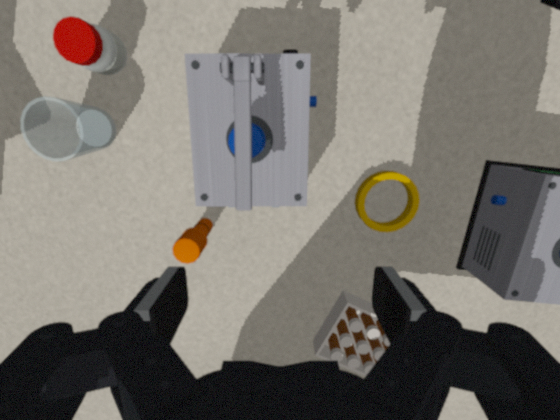

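The wrist view shows the lever running from the cheeks at (243,67) to its end at (243,209), over the blue knob at (248,140). The screws are at (195,65), (299,64), (298,197) and (204,197), and the orange look-alike is at (190,247). I'll refine the fit with these.

```bash
python3 - <<'E'
from fit import *
w,s=pickle.load(open('w.pkl','rb'))
wo=[((195,65),(1,1)),((299,64),(1,-1)),((298,197),(-1,-1)),((204,197),(-1,1))]
def r2(p,a=1):
    o=list(np.array(res(p))*a)
    for uv,g in wo: o+=list(proj(w,W(p,(.005+g[0]*p[3],g[1]*p[4],.1)),s)[0]-uv)
    o+=list((proj(w,W(p,(.06-.118*np.cos(p[5]),0,.147+.118*np.sin(p[5]))),s)[0]-(243,209)))
    return o
for al in(1,.1):
    q=least_squares(r2,[.5438,.2094,.305,.065,.05,.15],args=(al,));print(q.x,np.round(q.fun,1))
    p=q.x;print(W(p,(.06-.106*np.cos(p[5]),0,.147+.106*np.sin(p[5]))))
print(r.observe()['joint_pos'])
E
```

```text
[0.54231387 0.21030348 0.30749209 0.06523746 0.05019109 0.15637488] [-0.8  0.1 -0.7 -0.1 -0.6 -0.1 -0.5 -0.1 -0.2 -0.5  0.2 -0.4 -0.1 -0.5
 -0.4  1.2 -1.4 -1.3  0.  -0.6  0.4 -0.1 -0.4 -0.5  0.  -0.3  1.   0.2]
[0.49970418 0.19677216 0.16350827]
[0.54210769 0.21041371 0.30852574 0.06525672 0.05019979 0.17648922] [-0.1  0.  -0.1 -0.  -0.1 -0.  -0.   0.  -0.  -0.1  0.  -0.1 -0.  -0.1
 -0.1  0.1 -0.1 -0.2 -0.2 -0.4  0.1  0.1 -0.5 -0.4 -0.1 -0.1  0.5  0.7]
[0.49984855 0.19694561 0.16561089]
[ 2.16836621e-01 -9.92551756e-02  1.62704008e+00 -6.35582604e-05
  1.61100810e+00  1.48311697e+00]
```

Request:
arm_command(
  series=[0,0.006,0.002,0.002,0.034,0,0,0,0,0,0,0,-0.05,0,0,0,0,0,0,-0.05,0,0,0,0,0,0,-0.04,0,0,0,0,0,0,0,0],
  force=30,
)

```text
time_s: 2.65
eef_pos: [0.4944, 0.1933, 0.209]
eef_rot: [[0.954, 0.299, -0.015], [0.299, -0.954, -0.003], [-0.015, -0.002, -1.0]]
wrist_force: [-1.0, 1.3, 0.4]
gripper_width: 0.0856
```

Request:
arm_command(
  series=[0,-0.012,0.005,0.005,0.003,0.008,0,0,0,0,0,0,0,0],
)

```text
time_s: 2.9
eef_pos: [0.5047, 0.1983, 0.2258]
eef_rot: [[0.952, 0.305, 0.012], [0.305, -0.952, 0.002], [0.012, 0.002, -1.0]]
wrist_force: [0.1, -0.4, 0.5]
gripper_width: 0.0859
```

Request:
arm_command(
  series=[0,0,0,0,0,0,0,0,0,0,0,0,0,0],
)

```text
time_s: 3.15
eef_pos: [0.503, 0.1979, 0.2227]
eef_rot: [[0.952, 0.305, 0.007], [0.305, -0.952, 0.0], [0.007, 0.002, -1.0]]
wrist_force: [-0.3, -0.1, 0.0]
gripper_width: 0.0853
```

Request:
arm_command(
  series=[0,0.007,0.002,-0.003,-0.001,-0.005,0,0,0,0,0,0,0,0,0,0,0,0,0,0,150],
  force=25,
)

```text
time_s: 3.52
eef_pos: [0.4995, 0.1968, 0.2166]
eef_rot: [[0.952, 0.307, -0.002], [0.307, -0.952, -0.0], [-0.002, -0.0, -1.0]]
wrist_force: [0.4, -0.2, -0.2]
gripper_width: 0.0696
```

```bash
python3 - <<'E'
from h import *
import pickle
s=r.observe();a=r.grab_frame('scene');w=r.grab_frame('wrist')
print(s['eef_pos'],s['gripper_width'])
A=cv2.resize(a['img'][100:250,290:440],(600,600),interpolation=2)
cv2.imwrite('pics/g1.png',A[:,:,::-1])
E
```

```text
[0.4995073  0.19676039 0.21657446] 0.0696221511032739
```

View pics/g1.png

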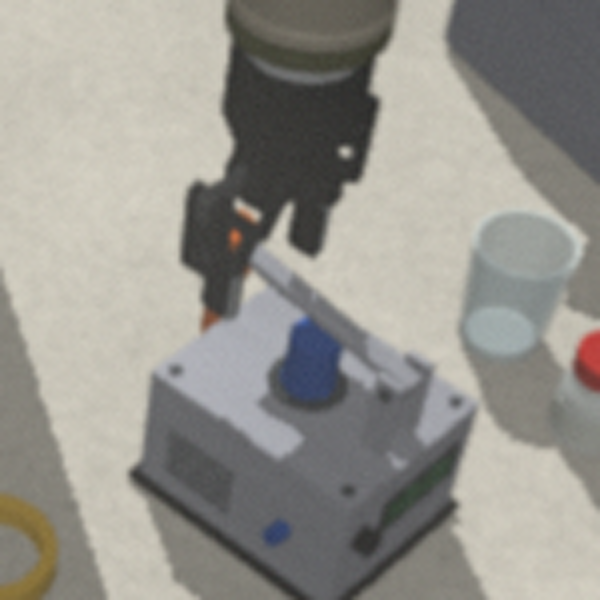

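The fingers straddle the lever's free end at (258,250) in the crop, clear of the knob at (312,350). Now I'll close on it.

Request:
arm_command(
  series=[0,0,0,0,0,0,255,0,0,0,0,0,0,255,0,0,0,0,0,0,255,0,0,0,0,0,0,255,0,0,0,0,0,0,255],
  force=25,
)

```text
time_s: 4.25
eef_pos: [0.4999, 0.1963, 0.217]
eef_rot: [[0.952, 0.306, -0.001], [0.306, -0.952, -0.001], [-0.001, 0.0, -1.0]]
wrist_force: [0.6, -5.6, 0.4]
gripper_width: 0.0133
```

```bash
python3 - <<'E'
import numpy as np
th=np.linspace(.163,1.80,16);x=-.106*np.cos(th);z=.106*np.sin(th)
for d in zip(np.diff(x)*.9527,np.diff(x)*.304,np.diff(z)):print('0,0,0,%.4f,%.4f,%.4f,255'%d)
E
```

```text
0,0,0,0.0024,0.0008,0.0113,255
0,0,0,0.0035,0.0011,0.0110,255
0,0,0,0.0047,0.0015,0.0105,255
0,0,0,0.0057,0.0018,0.0099,255
0,0,0,0.0067,0.0021,0.0092,255
0,0,0,0.0076,0.0024,0.0084,255
0,0,0,0.0084,0.0027,0.0074,255
0,0,0,0.0092,0.0029,0.0064,255
0,0,0,0.0098,0.0031,0.0053,255
0,0,0,0.0103,0.0033,0.0042,255
0,0,0,0.0106,0.0034,0.0030,255
0,0,0,0.0109,0.0035,0.0018,255
0,0,0,0.0110,0.0035,0.0005,255
0,0,0,0.0110,0.0035,-0.0008,255
0,0,0,0.0108,0.0035,-0.0020,255
```

Request:
arm_command(
  series=[0,0,0,0.0024,0.0008,0.0113,255,0,0,0,0.0035,0.0011,0.011,255,0,0,0,0.0047,0.0015,0.0105,255,0,0,0,0.0057,0.0018,0.0099,255,0,0,0,0.0067,0.0021,0.0092,255],
)

```text
time_s: 4.88
eef_pos: [0.5223, 0.2034, 0.268]
eef_rot: [[0.952, 0.306, -0.003], [0.306, -0.952, -0.002], [-0.004, 0.001, -1.0]]
wrist_force: [2.0, -5.3, -4.0]
gripper_width: 0.0135
```

Request:
arm_command(
  series=[0,0,0,0.0076,0.0024,0.0084,255,0,0,0,0.0084,0.0027,0.0074,255,0,0,0,0.0092,0.0029,0.0064,255,0,0,0,0.0098,0.0031,0.0053,255,0,0,0,0.0103,0.0033,0.0042,255],
)

```text
time_s: 5.5
eef_pos: [0.5676, 0.2177, 0.2997]
eef_rot: [[0.952, 0.306, -0.004], [0.306, -0.952, -0.002], [-0.004, 0.001, -1.0]]
wrist_force: [-1.5, -6.5, -1.7]
gripper_width: 0.0132
```

Request:
arm_command(
  series=[0,0,0,0.0106,0.0034,0.003,255,0,0,0,0.0109,0.0035,0.0018,255,0,0,0,0.011,0.0035,0.0005,255,0,0,0,0.011,0.0035,-0.0008,255,0,0,0,0.0108,0.0035,-0.002,255],
)

```text
time_s: 6.12
eef_pos: [0.6224, 0.235, 0.3027]
eef_rot: [[0.952, 0.306, -0.003], [0.306, -0.952, -0.002], [-0.003, 0.001, -1.0]]
wrist_force: [-1.8, -7.0, 1.5]
gripper_width: 0.0136
```

```bash
python3 - <<'E'
from h import *
s=r.observe();a=r.grab_frame('scene')
print(s['eef_pos'],s['gripper_width'],s['wrist_force'])
A=cv2.resize(a['img'][80:250,290:460],(600,600),interpolation=2)
cv2.imwrite('pics/g2.png',A[:,:,::-1])
E
```

```text
[0.62235461 0.2350354  0.30269698] 0.013640903702752474 [-1.80784037 -7.0066465   1.45154169]
```

View pics/g2.png

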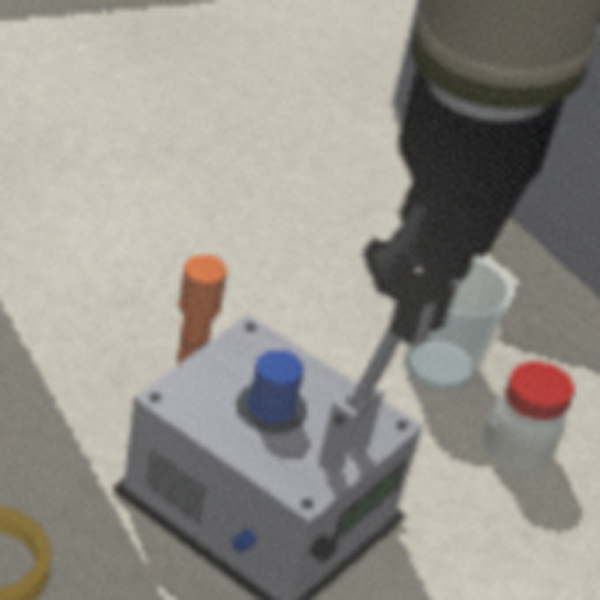

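Request:
arm_command(
  series=[0,0,0,0,0,0,0,0,0,0,0,0,0,0,0,0,0,0,0,0,0,0,0,0,0,0,0.035,0,0,0,0,0,0,0.045,0],
)

```text
time_s: 6.8
eef_pos: [0.6215, 0.2359, 0.3823]
eef_rot: [[0.952, 0.307, -0.004], [0.307, -0.952, -0.001], [-0.004, -0.001, -1.0]]
wrist_force: [1.1, 0.0, -0.3]
gripper_width: 0.0853
```

Request:
arm_command(
  series=[0,0,0.18,-0.02,-0.006,0,0,0,0,0.18,-0.02,-0.006,0,0,0,0,0.18,-0.02,-0.006,0,0,0,0,0.18,-0.02,-0.006,0,0,0,0,0.18,0,0,0,0],
)

```text
time_s: 7.42
eef_pos: [0.5412, 0.2119, 0.3837]
eef_rot: [[0.345, 0.938, 0.0], [0.938, -0.345, -0.0], [-0.0, 0.0, -1.0]]
wrist_force: [-0.3, 0.8, 0.1]
gripper_width: 0.0853
```

Request:
arm_command(
  series=[0,0,0.18,0,0,0,0,0,0,0.18,0,0,0,0,0,0,0.18,0,0,0,0,0,0,0.18,0,0,0,0,0,0,0.18,0,0,0,0],
)

```text
time_s: 8.05
eef_pos: [0.5421, 0.2121, 0.3832]
eef_rot: [[-0.52, 0.854, 0.0], [0.854, 0.52, -0.001], [-0.001, 0.0, -1.0]]
wrist_force: [0.3, -0.6, -0.0]
gripper_width: 0.0853
```

Request:
arm_command(
  series=[0,0,0.18,0,0,0,0,0,0,0.18,0,0,0,0,0,0,0.18,0,0,0,0,0,0,0.18,0,0,0,0,0,0,0.18,0,0,0,0],
)

```text
time_s: 8.68
eef_pos: [0.5421, 0.2121, 0.3832]
eef_rot: [[-0.992, 0.123, 0.001], [0.123, 0.992, -0.0], [-0.001, 0.0, -1.0]]
wrist_force: [-0.0, 0.4, 0.5]
gripper_width: 0.0855
```

Request:
arm_command(
  series=[0,0,0.18,0,0,0,0,0,0,0.18,0,0,0,0,0,0,0.08,0,0,0,0,0,0,0,0,0,0,0,0,0,0,0,0,0,0],
)

```text
time_s: 9.3
eef_pos: [0.5422, 0.212, 0.3831]
eef_rot: [[-0.953, -0.304, 0.001], [-0.304, 0.953, 0.0], [-0.001, -0.0, -1.0]]
wrist_force: [0.3, -0.2, 0.4]
gripper_width: 0.0854
```

```bash
python3 - <<'E'
from fit import *
s=r.observe();w=r.grab_frame('wrist');p=[.5423,.2103,.3075]
for sx in(1,-1):
  for sy in(1,-1): print(sx,sy,proj(w,W(p,(.005+sx*.0652,sy*.0502,.1)),s)[0])
print('top',proj(w,W(p,(0,0,.14)),s)[0])
pickle.dump((w,s),open('w2.pkl','wb'))
hsv=cv2.cvtColor(w['img'],cv2.COLOR_RGB2HSV);m=cv2.inRange(hsv,(105,120,40),(130,255,255))
n,_,st,ce=cv2.connectedComponentsWithStats(m)
for i in range(1,n):
    if st[i,4]>30:print(st[i],ce[i])
save(w,'w2.png')
E
```

```text
1 1 [319.26087483 242.71342303]
1 -1 [236.1244198  242.68272042]
-1 1 [323.58689087 131.21090893]
-1 -1 [231.52380311 131.15567938]
top [277.40383739 193.24543503]
[ 25 113  17  10 141] [ 33.29078014 117.53900709]
[290 115  21   5  86] [300.20930233 117.30232558]
[247 116  20   4  76] [256.5        117.42105263]
[262 172  32  36 897] [277.36343367 189.46488294]
```

View pics/w2.png

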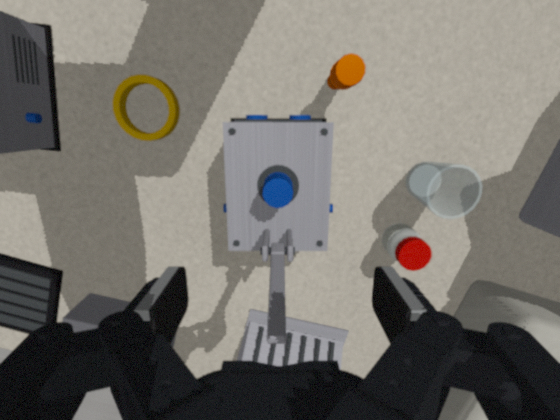

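The wrist view shows the seated knob at (277,190) and the screws within 1 px of prediction. The lever leans back to (276,338), and the way down is clear.

Request:
arm_command(
  series=[0,0,0.002,0,-0.0017,-0.04,0,0,0,0,0,0,-0.05,0,0,0,0,0,0,-0.05,0,0,0,0,0,0,-0.02,0,0,0,0,0,0,0,0],
)

```text
time_s: 9.98
eef_pos: [0.5417, 0.21, 0.2221]
eef_rot: [[-0.952, -0.307, -0.001], [-0.307, 0.952, -0.001], [0.002, -0.0, -1.0]]
wrist_force: [-1.2, -0.6, -0.1]
gripper_width: 0.0854
```

Request:
arm_command(
  series=[0,0,0,0,0,-0.015,0,0,0,0,0,0,-0.015,0,0,0,0,0,0,-0.009,0,0,0,0,0,0,0,0,0,0,0,0,0,0,0],
)

```text
time_s: 10.6
eef_pos: [0.5425, 0.2103, 0.1844]
eef_rot: [[-0.952, -0.307, 0.002], [-0.307, 0.952, 0.0], [-0.002, -0.0, -1.0]]
wrist_force: [-0.0, 0.8, 0.6]
gripper_width: 0.0856
```

Request:
arm_command(
  series=[0,0,0,0,0,-0.004,60,0,0,0,0,0,0,120,0,0,0,0,0,0,140,0,0,0,0,0,0,140,0,0,0,0,0,0,140],
  force=20,
)

```text
time_s: 11.22
eef_pos: [0.5423, 0.2102, 0.1801]
eef_rot: [[-0.952, -0.307, 0.001], [-0.307, 0.952, 0.0], [-0.001, -0.0, -1.0]]
wrist_force: [0.3, 0.5, -0.5]
gripper_width: 0.0384
```

Request:
arm_command(
  series=[0,0,0,0,0,0,147,0,0,0,0,0,0,153,0,0,0,0,0,0,158,0,0,0,0,0,0,158],
  force=20,
)

```text
time_s: 11.72
eef_pos: [0.5423, 0.2101, 0.18]
eef_rot: [[-0.952, -0.307, 0.001], [-0.307, 0.952, -0.0], [-0.001, -0.0, -1.0]]
wrist_force: [-0.1, -0.9, -0.3]
gripper_width: 0.0325
```

Request:
arm_command(
  series=[0,0,0,0,0,0,161,0,0,0,0,0,0,165,0,0,0,0,0,0,175,0,0,0,0,0,0,175],
  force=20,
)

```text
time_s: 12.22
eef_pos: [0.5424, 0.2101, 0.1801]
eef_rot: [[-0.952, -0.307, 0.001], [-0.307, 0.952, -0.0], [-0.001, -0.0, -1.0]]
wrist_force: [-0.3, -3.0, 2.6]
gripper_width: 0.0315
```

Request:
arm_command(
  series=[0,0,0,0,-0.0004,0.001,190,0,0,0,0,0,0.002,190,0,0,0,0,0,0.003,190,0,0,0,0,0,0,190],
)

```text
time_s: 12.72
eef_pos: [0.5424, 0.21, 0.1864]
eef_rot: [[-0.952, -0.307, 0.001], [-0.307, 0.952, 0.0], [-0.001, -0.0, -1.0]]
wrist_force: [0.0, -0.1, 0.1]
gripper_width: 0.0313
```

Request:
arm_command(
  series=[0,0,0,0,0,0.004,190,0,0,0,0,0,0.004,190,0,0,0,0,0,0.004,190,0,0,0,0,0,0,190],
)

```text
time_s: 13.22
eef_pos: [0.5426, 0.2099, 0.1987]
eef_rot: [[-0.952, -0.307, 0.002], [-0.307, 0.952, 0.0], [-0.002, -0.0, -1.0]]
wrist_force: [0.0, -1.0, -0.7]
gripper_width: 0.0313
```

```bash
python3 - <<'E'
from h import *
s=r.observe();a=r.grab_frame('scene')
print(s['eef_pos'],s['gripper_width'],s['wrist_force'],s['torque'])
A=cv2.resize(a['img'][120:250,310:440],(700,600),interpolation=2)
A=cv2.resize(a['img'][130:230,320:420],(600,600),interpolation=2)
cv2.imwrite('pics/g3.png',A[:,:,::-1])
E
```

```text
[0.54257436 0.2098997  0.19867022] 0.03130371704806694 [ 0.00353984 -0.99914096 -0.6917391 ] [0.04302089 0.01460499 0.00752665]
```

View pics/g3.png

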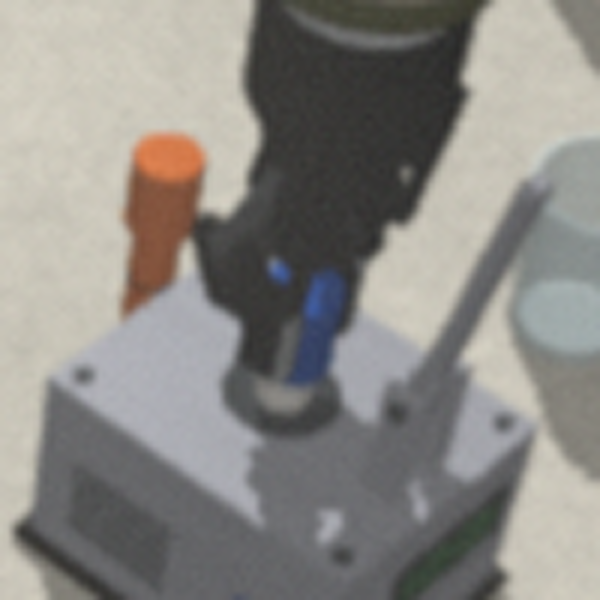

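The stopper comes up with the gripper: the white rod shows at (285,395) between knob and bore, and the forces are low. Now the remaining 11–12 mm.

Request:
arm_command(
  series=[0,0,0,-0.0002,0.0001,0.004,190,0,0.001,0,0,0,0.004,190,0,0,0,0,0,0.003,190,0,0,0,0,0,0,190,0,0,0,0,0,0,190],
)

```text
time_s: 13.9
eef_pos: [0.5421, 0.2099, 0.209]
eef_rot: [[-0.952, -0.307, 0.0], [-0.307, 0.952, -0.0], [-0.0, -0.0, -1.0]]
wrist_force: [1.0, -0.3, -0.8]
gripper_width: 0.0314
```

```bash
python3 - <<'E'
from fit import *
s=r.observe();a=r.grab_frame('scene')
print(s['eef_pos'],s['eef_rot'][:,2],s['gripper_width'],s['wrist_force'],s['torque'])
p=[.5423,.2103,.3075]
for n,z in(('mouth',.1),('ring/30',.13),('under22',.122),('under38',.138)):print(n,(proj(a,W(p,(0,0,z)))[0]-(320,130))*6)
A=cv2.resize(a['img'][130:230,320:420],(600,600),interpolation=2)
cv2.imwrite('pics/g4.png',A[:,:,::-1])
E
```

```text
[0.54212807 0.20987357 0.2090271 ] [ 1.58882578e-04 -4.89019001e-05 -9.99999986e-01] 0.03138591417307103 [ 0.97566401 -0.31069524 -0.81488947] [-0.08573803 -0.09383673  0.02591154]
mouth [278.30991997 385.85595143]
ring/30 [289.70262226 332.28044776]
under22 [286.61758487 346.77970902]
under38 [292.82278789 317.62248022]
```

View pics/g4.png

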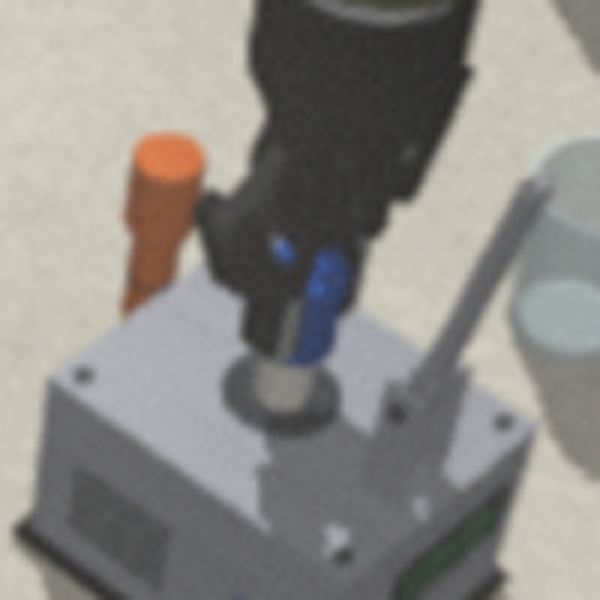

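```bash
python3 -c "
from h import *
print(r.finish_job()); s=r.observe(); print(s['time_s'],s['eef_pos'],s['wrist_force'],s['gripper_width'])"
```

```text
the job is handed in; nothing more can be done
None
the job is handed in; nothing more can be done
```

The lever is swung up and leaning back. The stopper is drawn about 29 mm out of its bore and still held in the gripper, and the job is handed in. It took about 14 s of robot time, and no verdict was given.

- **Lever:** I swung it to about 1.8 rad with the stopper still seated, going by the arc I commanded. The last picture shows it still leaning back.
- **Stopper:** The tool rose 28.9 mm between closing on the knob and the end. The last scene picture agrees, with the knob's lower edge where about 29 mm out would put it. The tool points straight down to within 0.001 rad and is about 0.5 mm from my estimate of the bore's axis.
- **Forces:** With the stopper gripped, the wrist force stayed at or below about 4 N in every reading; at the end it was about 1.3 N. The gripper reads 31.4 mm across the 32 mm knob, so it has a firm hold.
- **Other things on the bench:** I saw nothing disturbed where the pictures showed it. The last close-ups don't cover the spare stopper, wash bottle, jar or tape roll.

No check failed or disagreed. After I handed in, the interface refused any further readings, so the final second is unchecked.

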